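# Roll the dust extractor's edge strip home

## Robot

A 6-joint arm with a two-finger parallel gripper is mounted at the origin on the work surface. World frame = base frame: x ahead of the robot, y to its left, z up, the work surface at z = 0. Lengths are in m, angles in rad, forces in N, time in s.
With the tool pointing down it reaches from about 0.35 to 0.775 m from the base axis. Payload 5.5 kg.
Tool frame: the origin (TCP) lies at the very end of the fingers, on their centre line; the grasp point (between the pads) lies 19 mm behind it; x points along the fingers, y is the direction in which the jaws open and shut, and the axes are right-handed (so a half turn about x gives the same grasp; the last joint's range is limited). The gripper opens to 85 mm and grips with 20 to 120 N. Pads are 22 mm wide; open, the fingers measure 114 mm over their backs; the gripper's body (76 mm by 85 mm) begins 54 mm behind the grasp point. The pads swing forward as they close: fully open they stand 13 mm farther back than shut.
Start: joints at [1.187, 0.313, 0.046, 1.304, 0, 1.431], TCP at [0.139, 0.558, 0.231] pointing down, gripper open.
Joint ranges: [-2.76, 2.76], [-0.86, 1.69], [-1.03, 1.26], [-2.2, 2.34], [-1.47, 1.5], [-3.14, 3.14]. Speed limits (rad/s): [2.57, 2.57, 3.14, 3.14, 3.14, 3.14].

## Interface

Orientations are given as a unit quaternion [w, x, y, z].
In Python, from workcell import env gives the robot as it stands.
- The arm moves only by the tool servo_tool, never from a script. Its argument "increments" is a list of rows, each an object with "offset": the shift along the tool's x, y, z in cm, a list of three; "yaw": the turn about the tool's x in degrees. In form: [{"offset": [x, y, z], "yaw": yaw}, ...]. A call has exactly 8 rows; each row is the pose to reach, as a shift and turn from the pose commanded when the call began, along the tool's axes at that moment; what a row does not reach only later rows make up. A row lasts 1/10 s, in which the tool goes at most 50 mm and 8.59 degrees, less where a joint would pass 70% of its speed; a pose out of reach is approached as far as the arm can. A call with a gripper value outside its range is refused whole. "claw" is the opening, from 0 (shut) to 1 (fully open), set as the call begins (left out, the last holds). The fingers move at their own pace and stop on an object; "force" is the grip in N (left out, the last holds). Time passes only in rows, so rows that repeat a pose let the fingers close, or fill a call up. It gives the time, the measured TCP pose, the force and the opening at its end, in the units of the state.
- env.get_state(): the state, without advancing time (a new reading comes with each control period).
- env.read_camera(name): name is "scene" or "top" or "wrist"; returns (picture, depth): 420x560x3 uint8, red, green, blue; 420x560 float32, m along the optical axis (not along the pixel's ray), 0 where there is no reading.
- env.camera_model(name): a dict with "vertical_fov" (degrees; the focal length in pixels is half the picture's height over the tangent of half this angle, whatever the lens; pixels are square), "cx", "cy" (the principal point, pixels), "D" ([k1, k2, p1, p2, k3] as OpenCV has them; the pictures are not rectified), "world_from_camera" (4x4, takes a point from camera to world coordinates). Camera axes: x right, y up, looking along -z (the intrinsics and any distortion apply to the point x, -y, -z); pixel columns grow to the right and rows downward; lengths in m; the calibration is good to about 2 mm. A picture is of the moment at which its call begins: read the wrist's pose just before it. camera_model takes no time and is no camera call; for the wrist camera it gives the pose at the moment of the call.
- env.hand_in(): hands the job in, once; it reports no verdict.
The state is a dict: "clock": time; "joint_pos": joint angles; "qvel": joint speeds; "tau": joint torques, N m; "tcp_pos": TCP position; "orientation": TCP orientation; "wrist_force": force on the tool from outside, world axes, zero at the start; "ft_torque": the same for the moment, N m; "finger_gap": finger opening in m.
Only numpy, scipy, OpenCV 4.12 (cv2) and the standard library are available. Lean on these libraries where they do the work, as an engineer would, in place of code of your own. Each camera call takes 0.05 s, during which the arm holds its last target.

## Task

The filter of the nail-dust extractor has been changed, and the seven-section blue strip along its edge still stands proud. Take the hand roller from its wooden stand and roll it along the strip with firm, even pressure (about 15 N, never over 30 N) until every section is fully home, then stand the roller back in its stand as it was. Press the strip only with the roller, and leave the bottle, the buffer block and the polish pot where they are.

Things in the scene. Friction and masses are not known exactly. Their poses are not given: they have to be found in the camera images.
- extractor: white nail-dust extractor, a fixed box 220 (x) by 240 (y) by 36 mm high, round fan grille on top; origin at the centre of its underside. Along its near (-x) edge, parallel to its y and centred 80 mm to -x of the origin, an aluminium channel 36 mm wide, 182 mm long with black end blocks holds the blue edge strip. Clips break if the roller presses with over 30 N; keep the gripper off it
- strip_mid (a point): point at the level of the extractor's top face (36 mm above the table), under the strip's middle; axes as the extractor. The channel rides on the filter, whose seat is not measured: it sits higher or lower and slopes up to 0.05 rad along y. Sections' tops, when home, lie in one plane, 14 to 26 mm above this point (ends up to 4 mm more or less), 2 mm above the rails; proud ones up to 4 mm higher. Feel for it
- strip_left (a point): as strip_mid, 84 mm from it, at the strip's +y end (outer edge of section7). The strip is seven rigid blue sections in a row, each 24 mm wide, at 24 mm pitch along y. A section slides straight down in its clip: it gives way at about 8 to 10 N of down force, stays where it is left and stops hard when home; 15 N seats it surely
- strip_right (a point): as strip_mid, 84 mm from it, at the strip's -y end (outer edge of section1)
- stand: fixed wooden roller stand: two parallel walls, each 60 mm long (x), 11 mm thick, tops 56 mm above the table, with a gap of 46 mm between them (y from -23 to +23 mm), on a base 70 by 76 mm; origin at the centre of the underside. The roller's plate rests on the walls' tops, its fork and wheel hanging in the gap, roller x along stand x (either way round)
- roller: loose hand roller, 0.28 kg: red grip 30 by 30 mm, 48 mm tall (z = 6 to 54 mm) on a steel plate 60 (x) by 68 (y) by 6 mm; origin at the centre of the plate's underside (56 mm above the table in the stand), z up. Below it a fork (20 mm in x, 35 mm in y) holds a black wheel of 40 mm diameter, 26 mm wide, axle along y, lowest point 46 mm below the origin; it rolls along the roller's x
- wheel (a joint): turn of the roller's wheel in rad, 0 at the start, free to turn both ways; 1 rad is 20 mm of rolling
- lotion: white round bottle, 54 mm diameter, 120 mm tall, loose; bystander; origin at the centre of its underside
- buffer: green nail buffer block 30 by 85 by 26 mm, loose; bystander; origin at the centre of its underside
- polish: small red pot with black cap, 32 mm diameter, 50 mm tall, loose; bystander; origin at the centre of its underside
- section1 (a joint): how far strip section 1 of 7 (counted from the extractor's -y end, centred -72 mm along its y from the strip's middle) has gone down, in m: 0 standing fully proud, 0.004 home
- section2 (a joint): how far strip section 2 of 7 (counted from the extractor's -y end, centred -48 mm along its y from the strip's middle) has gone down, in m: 0 standing fully proud, 0.004 home
- section3 (a joint): how far strip section 3 of 7 (counted from the extractor's -y end, centred -24 mm along its y from the strip's middle) has gone down, in m: 0 standing fully proud, 0.004 home
- section4 (a joint): how far strip section 4 of 7 (counted from the extractor's -y end, centred +0 mm along its y from the strip's middle) has gone down, in m: 0 standing fully proud, 0.004 home
- section5 (a joint): how far strip section 5 of 7 (counted from the extractor's -y end, centred +24 mm along its y from the strip's middle) has gone down, in m: 0 standing fully proud, 0.004 home
- section6 (a joint): how far strip section 6 of 7 (counted from the extractor's -y end, centred +48 mm along its y from the strip's middle) has gone down, in m: 0 standing fully proud, 0.004 home
- section7 (a joint): how far strip section 7 of 7 (counted from the extractor's -y end, centred +72 mm along its y from the strip's middle) has gone down, in m: 0 standing fully proud, 0.004 home
There are look-alikes about, which are no part of the job. Leave any orange or purple look-alike of the roller alone.

How it is judged:
By the outcome, as a careful person would: the job done as asked, in the order asked, and still so for the second after the job is handed in, with the robot touching nothing.
It also fails if it takes over 72 s, if anything falls off the work surface, if the arm or the gripper's body presses on something with over 40 N, if the wrist force passes 120 N, or if a joint passes its speed limit or range.

## Working session

There is one attempt and no reset: what is moved stays moved. The work goes in short steps, Python scripts to look and compute and a tool call to move; the robot and the scene stay as the last step left them, time stands still between calls to the robot, and variables do not carry over. Pictures are saved under pics/ and viewed, and the job is handed in when it is done.

Besides the shell and the picture viewer there is one more tool, called as name([rows], argument=value, ...), one row to a line, values as JSON. servo_tool: Moves the arm, as the interface text tells. Its arguments: {"type":"object","properties":{"increments":{"type":"array","items":{"type":"object","properties":{"offset":{"type":"array","items":{"type":"number"}},"yaw":{"type":"number"}}}},"claw":{"type":"number"},"force":{"type":"number"}},"required":["increments"]}

```bash
mkdir -p pics; ls
cat > h.py <<'E'
import numpy as np, cv2
from workcell import env
def K(m):
    f=210/np.tan(np.radians(m["vertical_fov"])/2)
    return np.array([[f,0,m["cx"]],[0,f,m["cy"]],[0,0,1.]])
def rays(m,px):
    px=np.asarray(px,float).reshape(-1,1,2)
    n=cv2.undistortPoints(px,K(m),np.array(m["D"],float)).reshape(-1,2)
    d=np.c_[n[:,0],-n[:,1],-np.ones(len(n))]
    T=np.array(m["world_from_camera"])
    return T[:3,3],d@T[:3,:3].T
def onplane(m,px,z):
    o,d=rays(m,px); return o+d*((z-o[2])/d[:,2])[:,None]
def pts(m,px,dep):
    o,d=rays(m,px); return o+d*np.asarray(dep)[:,None]
def shot(name,fn):
    m=env.camera_model(name); im,d=env.read_camera(name)
    cv2.imwrite('pics/'+fn+'.png',im[:,:,::-1]); np.savez('pics/'+fn+'.npz',im=im,d=d,m=np.array([m],dtype=object))
    return m,im,d
def load(fn):
    z=np.load('pics/'+fn+'.npz',allow_pickle=True); return z['m'][0],z['im'],z['d']
E
python3 - <<'E'
from h import *
print(env.get_state())
for n in("scene","top","wrist"):
    m,im,d=shot(n,n+"0"); print(n,m)
E
```

```text
pics
{'clock': 0.0, 'joint_pos': array([1.18742177e+00, 3.14015936e-01, 4.50091167e-02, 1.30359840e+00,
       1.93303877e-06, 1.43120813e+00]), 'qvel': array([-0.00228772, -0.0005536 , -0.00039644,  0.0002984 , -0.0003636 ,
        0.00178369]), 'tau': array([ 6.48233745e-04, -4.80629897e+01,  2.98530114e+01,  1.93299836e-02,
        1.01165966e-06,  4.27676561e-08]), 'tcp_pos': array([0.13860781, 0.55753323, 0.23041235]), 'orientation': array([ 0.70169393,  0.08536056,  0.70202591, -0.08659581]), 'wrist_force': array([ 0.57459435, -0.06082952,  0.41745212]), 'ft_torque': array([ 0.00156146, -0.0193131 ,  0.00745532]), 'finger_gap': 0.08546408585755007}
scene {'vertical_fov': 56.97579259401992, 'cx': 278.0338703303192, 'cy': 211.340707982723, 'D': array([-0.04169432,  0.        ,  0.        ,  0.        ,  0.        ]), 'world_from_camera': array([[ 0.12200381, -0.53609912,  0.83529205,  1.38927491],
       [ 0.99251874,  0.06983954, -0.1001448 , -0.07696219],
       [-0.00464887,  0.84126106,  0.54060911,  0.59061052],
       [ 0.        ,  0.        ,  0.        ,  1.        ]])}

[... 165 characters left out ...]
 ]), 'world_from_camera': array([[-0.01042345,  0.99470887, -0.10220378,  0.42017916],
       [-0.9999308 , -0.01092623, -0.00436077,  0.01922048],
       [-0.00545439,  0.10215125,  0.99475393,  1.1357568 ],
       [ 0.        ,  0.        ,  0.        ,  1.        ]])}
wrist {'vertical_fov': 67.39825782613667, 'cx': 276.1081686097811, 'cy': 209.50418948868688, 'D': array([0.0063992, 0.       , 0.       , 0.       , 0.       ]), 'world_from_camera': array([[ 0.2415227 , -0.93070866, -0.2746783 ,  0.06851245],
       [ 0.97039353,  0.23112421,  0.07012846,  0.57424025],
       [-0.00178436, -0.28348366,  0.95897541,  0.37254529],
       [ 0.        ,  0.        ,  0.        ,  1.        ]])}
```

View pics/top0.png

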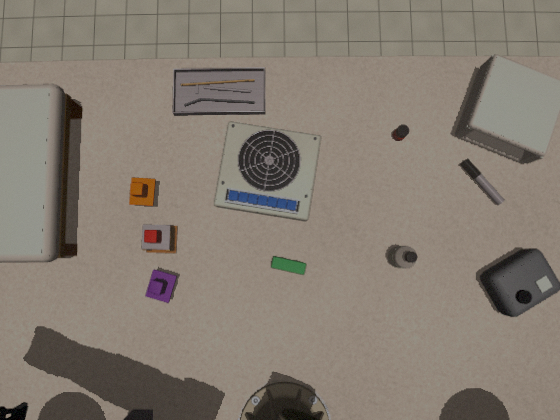

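View pics/scene0.png

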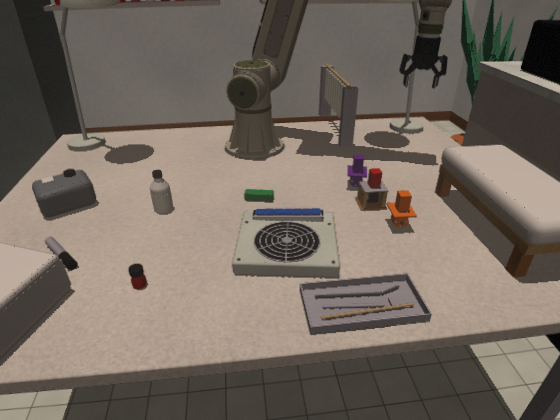

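View pics/wrist0.png

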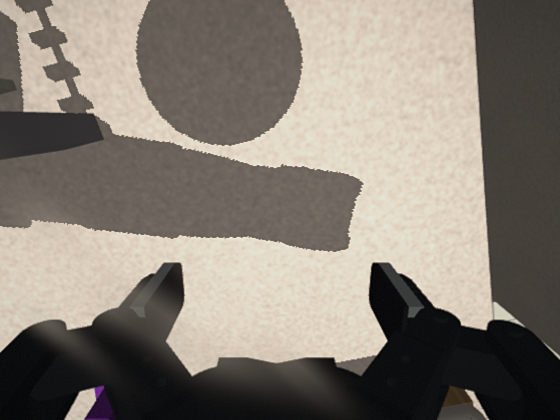

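The top view shows the red roller in its stand at (152,237), with the orange one at (142,190) and the purple one at (161,286). The blue strip runs along the extractor's near edge from (228,196) to (298,205). Next I'll measure these.

Run:
```python
from h import *
m,im,d=load('top0')
hsv=cv2.cvtColor(im,cv2.COLOR_RGB2HSV)
def mask(lo,hi,roi):
    k=cv2.inRange(hsv,np.array(lo),np.array(hi)); z=np.zeros_like(k); x0,y0,x1,y1=roi; z[y0:y1,x0:x1]=k[y0:y1,x0:x1]; return z
def rep(n,k,z):
    cs,_=cv2.findContours(k,0,2); c=max(cs,key=cv2.contourArea)
    ys,xs=np.nonzero(k); P=pts(m,np.c_[xs,ys],d[ys,xs])
    r=cv2.minAreaRect(c); b=cv2.boxPoints(r); W=onplane(m,b,z)
    print(n,'px',len(xs),'rect',np.round(r[0],1),np.round(r[1],1),'zmed',np.percentile(P[:,2],[5,50,95]).round(4),'med',np.median(P,0).round(4)); 
    c=W.mean(0); e1=W[1]-W[0]; e2=W[2]-W[1]
    print('  ctr',c.round(4),[ (round(float(np.linalg.norm(e[:2])),4),round(float(np.arctan2(e[1],e[0])),3)) for e in(e1,e2)])
rep('strip',mask([100,120,60],[125,255,255],(200,170,320,220)),.06)
rep('red',mask([0,150,80],[8,255,255],(130,220,180,255)),.11)
rep('red2',mask([172,150,80],[180,255,255],(130,220,180,255)),.11) if mask([172,150,80],[180,255,255],(130,220,180,255)).any() else 0
rep('green',mask([50,120,40],[80,255,255],(260,250,320,280)),.026)
# upscaled crop
cv2.imwrite('pics/c1.png',cv2.resize(im[160:310,100:330][:,:,::-1],None,fx=3.4,fy=3.4,interpolation=cv2.INTER_CUBIC))
```

```text
strip px 568 rect [261.9 199.9] [66.9  9. ] zmed [0.0507 0.0549 0.0592] med [0.5567 0.0483 0.0549]
  ctr [0.5563 0.0486 0.06  ] [(0.022, -0.16), (0.1629, -1.744)]
red px 154 rect [150. 236.] [12. 12.] zmed [0.1074 0.1102 0.1133] med [0.469  0.3049 0.1102]
  ctr [0.469  0.3061 0.11  ] [(0.0279, -1.581), (0.0277, -3.127)]
green px 200 rect [287.7 264.7] [31.4 10.4] zmed [0.023  0.0259 0.0296] med [ 0.4005 -0.0113  0.0259]
  ctr [ 0.3987 -0.013   0.026 ] [(0.0256, -0.219), (0.0776, -1.788)]
```

View pics/c1.png

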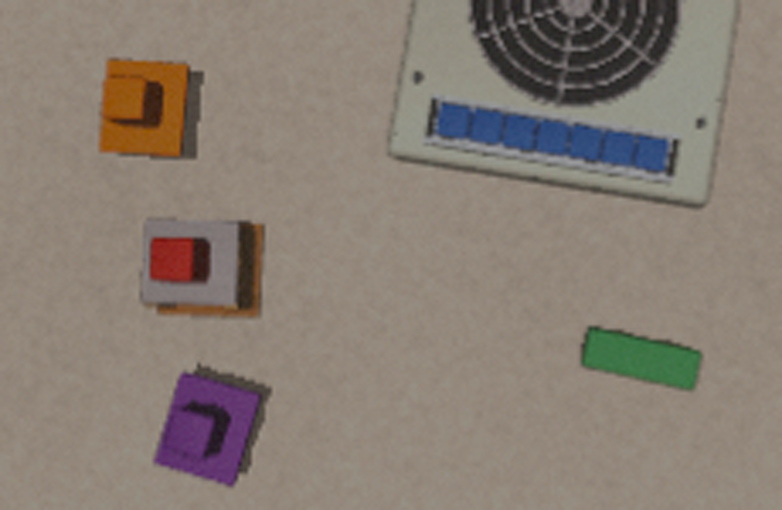

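Run:
```python
from h import *
from scipy.spatial.transform import Rotation as R
s=env.get_state(); q=s['orientation']; r=R.from_quat(np.r_[q[1:],q[0]]).as_matrix(); print(r.round(3))
m,im,d=load('scene0')
for p in [(325,70),(352,90),(348,140),(322,115),(375,170),(403,195),(357,158),(160,175),(288,215),(450,165),(520,262),(505,180)]:
    print(p,pts(m,[p],[d[p[1],p[0]]]).round(3))
m,im,d=load('top0')
# gray plate: low saturation, height ~.062
ys,xs=np.mgrid[215:262,130:185]; xs=xs.ravel();ys=ys.ravel()
P=pts(m,np.c_[xs,ys],d[ys,xs]); k=(abs(P[:,2]-.062)<.008)
hsv=cv2.cvtColor(im,cv2.COLOR_RGB2HSV)
g=k&(hsv[ys,xs,1]<60); M=np.zeros(im.shape[:2],np.uint8); M[ys[g],xs[g]]=255
red=cv2.inRange(hsv,np.array([0,120,20]),np.array([10,255,255])); 
r=cv2.minAreaRect(np.argwhere(M>0)[:,::-1].astype(np.float32)); W=onplane(m,cv2.boxPoints(r),.062); print(W.round(4),W.mean(0))
for e in (W[1]-W[0],W[2]-W[1]): print(np.linalg.norm(e),np.arctan2(e[1],e[0]))
# scan column/row of heights
for y in range(225,250,4): print(y,[int(1000*v) for v in pts(m,[(x,y) for x in range(136,180,2)],d[y,136:180:2])[:,2]])
# extractor corners: white, z~.036
ys,xs=np.mgrid[115:225,205:330]; xs=xs.ravel();ys=ys.ravel()
P=pts(m,np.c_[xs,ys],d[ys,xs]); k=(P[:,2]>.02); 
rr=cv2.minAreaRect(np.c_[xs[k],ys[k]].astype(np.float32)); W=onplane(m,cv2.boxPoints(rr),.036); print(W.round(4),W.mean(0))
for e in (W[1]-W[0],W[2]-W[1]): print(np.linalg.norm(e),np.arctan2(e[1],e[0]))
```

```text
[[-0.001  0.241  0.97 ]
 [-0.001  0.97  -0.241]
 [-1.    -0.001 -0.   ]]
(325, 70) [[-0.311  0.336  0.203]]
(352, 90) [[0.056 0.348 0.215]]
(348, 140) [[0.042 0.356 0.021]]
(322, 115) [[-0.318  0.335 -0.001]]
(375, 170) [[0.471 0.303 0.109]]
(403, 195) [[0.596 0.335 0.1  ]]
(357, 158) [[0.364 0.286 0.098]]
(160, 175) [[ 0.42  -0.284  0.108]]
(288, 215) [[0.563 0.048 0.042]]
(450, 165) [[0.477 0.52  0.115]]
(520, 262) [[0.816 0.526 0.043]]
(505, 180) [[0.637 0.573 0.148]]
[[0.4981 0.342  0.062 ]
 [0.4974 0.2713 0.062 ]
 [0.4396 0.2706 0.062 ]
 [0.4402 0.3409 0.062 ]] [0.46881834 0.30618742 0.062     ]
0.07068403909420629 -1.580916360237284
0.05787564815507164 -3.1296515198479424
225 [2, 4, 0, 3, 64, 64, 64, 62, 60, 63, 63, 60, 60, 60, 63, 62, 58, 59, 0, -1, -2, 0]
229 [0, 0, 1, 60, 64, 58, 63, 59, 61, 62, 61, 63, 64, 62, 61, 63, 62, 57, 44, 21, 6, 4]
233 [5, 1, -1, 61, 108, 110, 108, 114, 114, 109, 105, 97, 74, 62, 62, 63, 63, 60, 41, 18, 7, 0]
237 [0, 1, 1, 63, 110, 112, 112, 110, 112, 110, 108, 95, 75, 63, 60, 62, 62, 58, 35, 14, 7, 1]
241 [0, 1, 0, 62, 109, 108, 109, 111, 110, 105, 106, 94, 76, 63, 59, 62, 60, 55, 35, 12, 6, 0]
245 [2, 5, -2, 63, 63, 63, 62, 63, 62, 59, 65, 66, 62, 62, 64, 60, 62, 53, 33, 15, 5, 0]
249 [-2, 0, 0, 61, 58, 62, 61, 61, 64, 62, 59, 63, 61, 59, 63, 61, 65, 50, 29, 12, 7, 4]
[[ 0.5082  0.1992  0.036 ]
 [ 0.786   0.169   0.036 ]
 [ 0.7477 -0.1228  0.036 ]
 [ 0.4723 -0.0851  0.036 ]] [0.62854336 0.04006901 0.036     ]
0.27947073323119204 -0.10808796132558292
0.2943530494311429 -1.7012635438588777
```

servo_tool([
  {"offset": [0.5,-2,4.5],"yaw": 7},
  {"offset": [1,-4,9],"yaw": 15},
  {"offset": [1.5,-6,13.5],"yaw": 23},
  {"offset": [2,-8,18],"yaw": 31},
  {"offset": [3,-10,23],"yaw": 39},
  {"offset": [4,-12,27.5],"yaw": 47},
  {"offset": [4.5,-14,32],"yaw": 55},
  {"offset": [5,-15.5,35.5],"yaw": 63},
], claw=0.65, force=100)

```text
clock: 0.95
tcp_pos: [0.4474, 0.32, 0.1807]
orientation: [0.552, 0.442, 0.552, -0.442]
wrist_force: [0.6, 0.6, -0.4]
finger_gap: 0.0555
```

```bash
cat >> h.py <<'E'
from scipy.spatial.transform import Rotation as R
def tool(tgt=None, jaw=None):
    s=env.get_state(); q=s['orientation']; r=R.from_quat(np.r_[q[1:],q[0]]).as_matrix()
    a=np.degrees(np.arctan2(r[1,1],r[0,1]))
    print('t',round(s['clock'],2),'tcp',s['tcp_pos'].round(4),'jaw',a.round(2),'xax',r[:,0].round(4),'F',s['wrist_force'].round(2),'gap',round(s['finger_gap'],4),'q',s['joint_pos'].round(2),'M',s['ft_torque'].round(3))
    if tgt is not None: print(' offset cm',(100*r.T@(np.array(tgt)-s['tcp_pos'])).round(2))
    if jaw is not None: print(' yaw',round(((a-jaw+180)%360)-180,2))
    return s,r
E
python3 - <<'E'
from h import *
tool([.469,.306,.17],0)
E
```

```text
t 0.95 tcp [0.4474 0.32   0.1807] jaw 12.65 xax [-3.e-04 -2.e-04 -1.e+00] F [ 0.65  0.61 -0.44] gap 0.0555 q [ 0.47  0.29 -0.12  1.17 -0.    1.83] M [ 0.059 -0.009 -0.038]
 offset cm [1.07 1.8  1.84]
 yaw 12.65
```

servo_tool([
  {"offset": [0.4,0.6,0.6],"yaw": 4},
  {"offset": [0.8,1.2,1.2],"yaw": 8},
  {"offset": [1.1,1.8,1.8],"yaw": 12.6},
  {"offset": [1.1,1.8,1.8],"yaw": 12.6},
  {"offset": [1.1,1.8,1.8],"yaw": 12.6},
  {"offset": [1.1,1.8,1.8],"yaw": 12.6},
  {"offset": [1.1,1.8,1.8],"yaw": 12.6},
  {"offset": [1.1,1.8,1.8],"yaw": 12.6},
])

```text
clock: 1.75
tcp_pos: [0.4672, 0.3088, 0.1705]
orientation: [0.502, 0.498, 0.502, -0.498]
wrist_force: [0.2, 0.2, -0.3]
finger_gap: 0.0551
```

Run:
```python
from h import *
m,im,d=shot('wrist','w1')
tool([.469,.306,.07],0)
hsv=cv2.cvtColor(im,cv2.COLOR_RGB2HSV)
k=cv2.inRange(hsv,np.array([0,150,60]),np.array([8,255,255]))
ys,xs=np.nonzero(k);P=pts(m,np.c_[xs,ys],d[ys,xs]);t=P[:,2]>.106;print(P[t].min(0),P[t].max(0),P[t].mean(0))
r=cv2.minAreaRect(P[t][:,:2].astype(np.float32)); print(r)
```

```text
t 1.8 tcp [0.4673 0.3088 0.1705] jaw 0.49 xax [ 3.e-04  3.e-04 -1.e+00] F [-0.15 -0.51 -0.85] gap 0.0554 q [ 0.44  0.31 -0.11  1.15  0.    2.  ] M [-0.019 -0.026 -0.043]
 offset cm [10.05  0.17  0.28]
 yaw 0.49
[0.4536669  0.29202643 0.10600824] [0.48313202 0.37975348 0.31260493] [0.46839253 0.30728165 0.10997409]
((0.4700894057750702, 0.3355591893196106), (0.08778448402881622, 0.02901812270283699), 86.70692443847656)
```

View pics/w1.png

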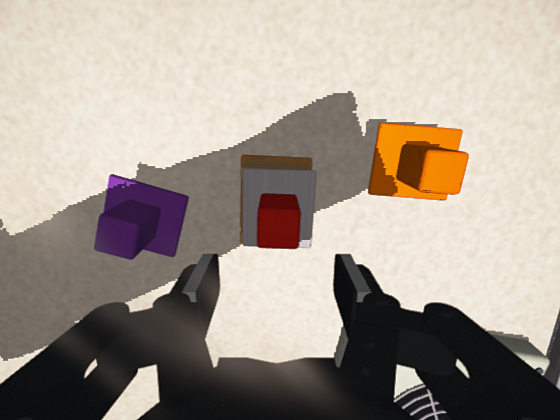

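The wrist view shows the red grip at (279,220), centred between the fingers. The purple one at (130,230) and the orange one at (435,168) are clear of them. Descending.

servo_tool([
  {"offset": [2,0.1,0.2],"yaw": 0.8},
  {"offset": [4.5,0.1,0.2],"yaw": 0.8},
  {"offset": [7,0.1,0.2],"yaw": 0.8},
  {"offset": [9,0.1,0.2],"yaw": 0.8},
  {"offset": [10,0.1,0.2],"yaw": 0.8},
  {"offset": [10,0.1,0.2],"yaw": 0.8},
  {"offset": [10,0.1,0.2],"yaw": 0.8},
  {"offset": [10,0.1,0.2],"yaw": 0.8},
])

```text
clock: 2.6
tcp_pos: [0.4695, 0.307, 0.0716]
orientation: [0.499, 0.502, 0.498, -0.501]
wrist_force: [0.2, 1.1, -0.4]
finger_gap: 0.0552
```

servo_tool([
  {"offset": [0,0,0],"yaw": 0},
  {"offset": [0,0,0],"yaw": 0},
  {"offset": [0,0,0],"yaw": 0},
  {"offset": [0,0,0],"yaw": 0},
  {"offset": [0,0,0],"yaw": 0},
  {"offset": [0,0,0],"yaw": 0},
  {"offset": [0,0,0],"yaw": 0},
  {"offset": [0,0,0],"yaw": 0},
], claw=0, force=100)

```text
clock: 3.4
tcp_pos: [0.4693, 0.3068, 0.0715]
orientation: [0.499, 0.502, 0.498, -0.501]
wrist_force: [0.4, -0.5, 5.5]
finger_gap: 0.0292
```

Run:
```python
from h import *
tool()
shot('wrist','w2')
```

```text
t 3.4 tcp [0.4693 0.3068 0.0715] jaw -0.37 xax [ 0.0019  0.0011 -1.    ] F [ 0.38 -0.48  5.53] gap 0.0292 q [ 0.44  0.38 -0.26  0.92  0.    2.01] M [-0.057  0.248 -0.018]
```

View pics/w2.png

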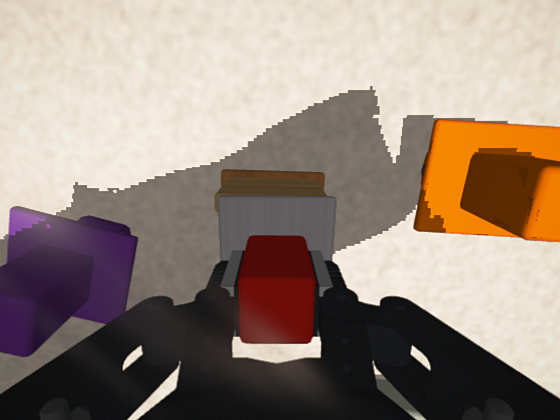

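The view shows the grip held square between the pads at (278,290), and the plate still in its stand. Lifting.

servo_tool([
  {"offset": [-0.5,0,0],"yaw": 0},
  {"offset": [-1.5,0,0],"yaw": 0},
  {"offset": [-3,0,0],"yaw": 0},
  {"offset": [-5,0,0],"yaw": 0},
  {"offset": [-7,0,0],"yaw": 0},
  {"offset": [-9,0,0],"yaw": 0},
  {"offset": [-10,0,0],"yaw": 0},
  {"offset": [-10,0,0],"yaw": 0},
])

```text
clock: 4.25
tcp_pos: [0.4694, 0.3069, 0.1719]
orientation: [0.499, 0.503, 0.498, -0.501]
wrist_force: [-0.2, 0.4, -3.5]
finger_gap: 0.0291
```

Run:
```python
from h import *
tool([.562,.08,.172],80)
shot('scene','s3')
```

```text
t 4.25 tcp [0.4694 0.3069 0.1719] jaw -0.37 xax [ 0.0026  0.0013 -1.    ] F [-0.2   0.36 -3.53] gap 0.0291 q [ 0.44  0.31 -0.11  1.15  0.    2.01] M [-0.032  0.003 -0.009]
 offset cm [-1.000e-02  9.410e+00  2.262e+01]
 yaw -80.37
```

View pics/s3.png

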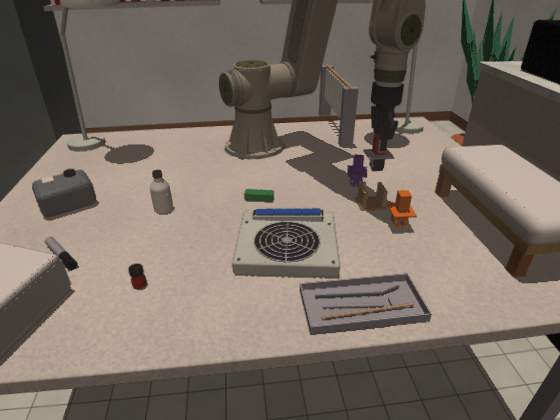

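The scene view shows the roller held clear above its empty stand, at (380,155). Moving to a viewpoint near the strip.

servo_tool([
  {"offset": [-1,0,2.5],"yaw": -8},
  {"offset": [-2,0,6],"yaw": -16},
  {"offset": [-3,0,9.5],"yaw": -24},
  {"offset": [-3,0,13],"yaw": -32},
  {"offset": [-3,0,16.5],"yaw": -40},
  {"offset": [-3,0,20],"yaw": -48},
  {"offset": [-3,0,23],"yaw": -56},
  {"offset": [-3,0,25.5],"yaw": -64},
])

```text
clock: 5.1
tcp_pos: [0.4658, 0.0499, 0.1989]
orientation: [0.688, 0.159, 0.69, -0.16]
wrist_force: [0.4, -0.8, -3.0]
finger_gap: 0.0288
```

servo_tool([
  {"offset": [0,0,0],"yaw": -8},
  {"offset": [0,0,0],"yaw": -16},
  {"offset": [0,0,0],"yaw": -16.4},
  {"offset": [0,0,0],"yaw": -16.4},
  {"offset": [0,0,0],"yaw": -16.4},
  {"offset": [0,0,0],"yaw": -16.4},
  {"offset": [0,0,0],"yaw": -16.4},
  {"offset": [0,0,0],"yaw": -16.4},
])

```text
clock: 5.9
tcp_pos: [0.4669, 0.0516, 0.2003]
orientation: [0.704, 0.062, 0.704, -0.061]
wrist_force: [1.0, -0.1, -2.3]
finger_gap: 0.0292
```

Run:
```python
from h import *
tool()
shot('wrist','w4')
```

```text
t 5.9 tcp [0.4669 0.0516 0.2003] jaw 80.02 xax [ 0.e+00  1.e-04 -1.e+00] F [ 1.02 -0.12 -2.26] gap 0.0292 q [-0.06  0.12 -0.27  1.17  0.    0.11] M [-0.064 -0.005  0.021]
```

View pics/w4.png

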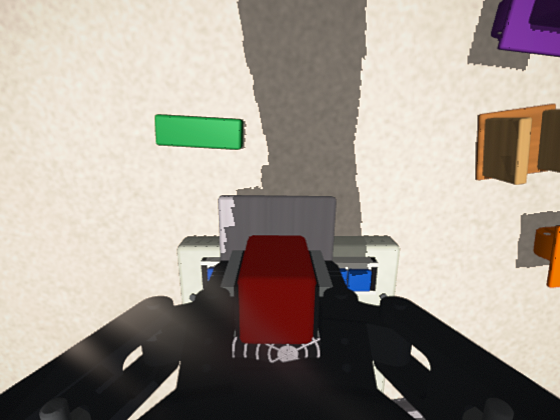

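Run:
```python
from h import *
m,im,d=load('w4')
cv2.imwrite('pics/c4.png',cv2.resize(im[225:325,165:415][:,:,::-1],None,fx=3.2,fy=3.2,interpolation=cv2.INTER_CUBIC))
hsv=cv2.cvtColor(im,cv2.COLOR_RGB2HSV)
k=cv2.inRange(hsv,np.array([100,120,40]),np.array([125,255,255])); k[:230]=0
n,l,st,c=cv2.connectedComponentsWithStats(k)
for i in range(1,n):
    if st[i,4]>20:
        ys,xs=np.nonzero(l==i);P=pts(m,np.c_[xs,ys],d[ys,xs]);print(st[i],P.min(0).round(4),P.max(0).round(4),np.median(P,0).round(4))
# rail/roi points by depth
for x in (190,205,212,345,355,365,372,380):
    print(x,[tuple((1000*pts(m,[(x,y)],[d[y,x]])[0]).astype(int)) for y in range(232,300,5)])
m,im,d=load('top0')
cv2.imwrite('pics/c5.png',cv2.resize(im[180:222,215:311][:,:,::-1],None,fx=8,fy=8,interpolation=cv2.INTER_CUBIC))
```

```text
[207 268   7  12  50] [ 0.5305 -0.0369  0.041 ] [ 0.542  -0.026   0.0532] [ 0.5344 -0.0307  0.0514]
[340 269  32  23 608] [0.3956 0.0631 0.0444] [0.584  0.1329 0.3423] [0.5644 0.1163 0.0563]
190 [(np.int64(504), np.int64(-57), np.int64(0)), (np.int64(507), np.int64(-55), np.int64(9)), (np.int64(508), np.int64(-52), np.int64(23)), (np.int64(510), np.int64(-49), np.int64(33)), (np.int64(515), np.int64(-50), np.int64(34)), (np.int64(521), np.int64(-52), np.int64(34)), (np.int64(526), np.int64(-53), np.int64(35)), (np.int64(532), np.int64(-54), np.int64(36)), (np.int64(538), np.int64(-56), np.int64(35)), (np.int64(544), np.int64(-57), np.int64(35)), (np.int64(550), np.int64(-59), np.int64(35)), (np.int64(555), np.int64(-60), np.int64(35)), (np.int64(561), np.int64(-62), np.int64(36)), (np.int64(567), np.int64(-63), np.int64(37))]
205 [(np.int64(507), np.int64(-40), np.int64(0)), (np.int64(510), np.int64(-38), np.int64(9)), (np.int64(511), np.int64(-35), np.int64(24)), (np.int64(513), np.int64(-33), np.int64(34)), (np.int64(518), np.int64(-34), np.int64(35)), (np.int64(523), np.int64(-35)
[... 3572 characters left out ...]
(50)), (np.int64(602), np.int64(134), np.int64(35))]
380 [(np.int64(543), np.int64(159), np.int64(0)), (np.int64(544), np.int64(155), np.int64(10)), (np.int64(544), np.int64(151), np.int64(24)), (np.int64(545), np.int64(148), np.int64(33)), (np.int64(549), np.int64(147), np.int64(36)), (np.int64(555), np.int64(146), np.int64(36)), (np.int64(561), np.int64(146), np.int64(35)), (np.int64(567), np.int64(145), np.int64(35)), (np.int64(573), np.int64(145), np.int64(34)), (np.int64(580), np.int64(145), np.int64(34)), (np.int64(585), np.int64(144), np.int64(35)), (np.int64(591), np.int64(143), np.int64(35)), (np.int64(597), np.int64(143), np.int64(36)), (np.int64(603), np.int64(142), np.int64(37))]
```

View pics/c4.png

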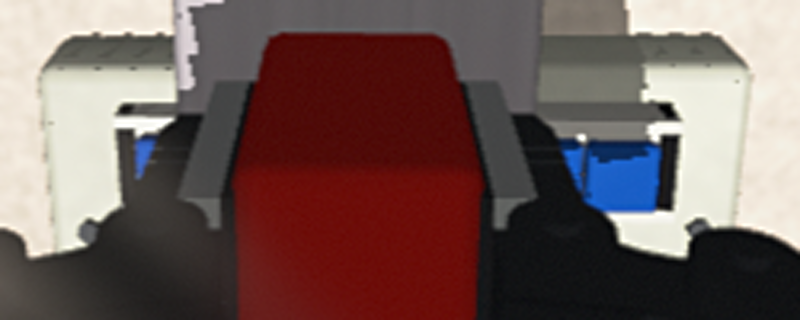

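View pics/c5.png

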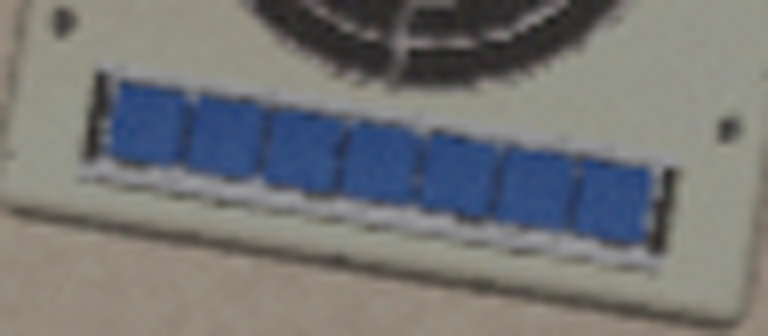

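Run:
```python
from h import *
m,im,d=load('w4')
A=onplane(m,[(370.6,269.4),(349.4,269.4),(370.6,290.6),(349.4,290.6)],.0555); print('s7 near/far',A.round(4))
B=onplane(m,[(206.6,268.8)],.050); print('s1 near outer',B.round(4))
C=A[0]; v=C-B[0]; print('len',np.linalg.norm(v[:2]),'ang',np.degrees(np.arctan2(v[1],v[0])))
# near edges of extractor in wrist: left top corner, right
E_=onplane(m,[(165+42/3.2,225+68/3.2),(165+748/3.2,225+68/3.2)],.036); v=E_[1]-E_[0]; print('ext near edge',E_.round(4),np.linalg.norm(v[:2]),np.degrees(np.arctan2(v[1],v[0])))
m,im,d=load('top0')
c=lambda u,v:(215+u/8-.5,180+v/8-.5)
T=onplane(m,[c(118,80),c(112,160),c(650,165),c(642,242)],.054); print('top corners far7,near7,far1,near1',T.round(4),T.mean(0).round(4))
v=T[0]-T[2]; print(np.linalg.norm(v[:2]),np.degrees(np.arctan2(v[1],v[0])))
v=T[1]-T[3]; print(np.linalg.norm(v[:2]),np.degrees(np.arctan2(v[1],v[0])))
```

```text
s7 near/far [[0.5576 0.1311 0.0555]
 [0.5539 0.1101 0.0555]
 [0.5816 0.1289 0.0555]
 [0.5778 0.1075 0.0555]]
s1 near outer [[ 0.5309 -0.033   0.05  ]]
len 0.1662688526280047 ang 80.76607660205343
ext near edge [[ 0.5067 -0.0609  0.036 ]
 [ 0.5468  0.1672  0.036 ]] 0.23161071144976633 80.02084764040426
top corners far7,near7,far1,near1 [[ 0.5837  0.1285  0.054 ]
 [ 0.559   0.1303  0.054 ]
 [ 0.5556 -0.034   0.054 ]
 [ 0.532  -0.0312  0.054 ]] [0.5576 0.0484 0.054 ]
0.16489861880587253 80.20477456613219
0.16376434837706066 80.51925948321085
```

Both views agree: the strip's middle is near (0.556, 0.048), its axis is at 80.2°, and section 7's top stands at about z 0.056. Moving over section 7.

servo_tool([
  {"offset": [0,2,2],"yaw": 0},
  {"offset": [0,4,4],"yaw": 0},
  {"offset": [0,6,6],"yaw": 0},
  {"offset": [0,8,8],"yaw": 0},
  {"offset": [2,8.6,8.9],"yaw": 0},
  {"offset": [4.5,8.6,8.9],"yaw": 0},
  {"offset": [6.5,8.6,8.9],"yaw": 0},
  {"offset": [7.5,8.6,8.9],"yaw": 0},
])

```text
clock: 6.75
tcp_pos: [0.5682, 0.1208, 0.123]
orientation: [0.703, 0.061, 0.706, -0.062]
wrist_force: [-0.9, 0.3, -2.7]
finger_gap: 0.0288
```

Run:
```python
from h import *
s,r=tool([.5689,.1207,.122],80.2)
shot('scene','s5')
im=cv2.imread('pics/s5.png');cv2.imwrite('pics/c6.png',cv2.resize(im[90:300,200:420],None,fx=2.7,fy=2.7,interpolation=cv2.INTER_CUBIC))
```

```text
t 6.75 tcp [0.5682 0.1208 0.123 ] jaw 80.04 xax [-3.4e-03 -2.0e-04 -1.0e+00] F [-0.88  0.27 -2.69] gap 0.0288 q [ 0.07  0.38 -0.13  1.07  0.    0.25] M [0.048 0.021 0.047]
 offset cm [ 0.1  -0.    0.07]
 yaw -0.16
```

View pics/c6.png

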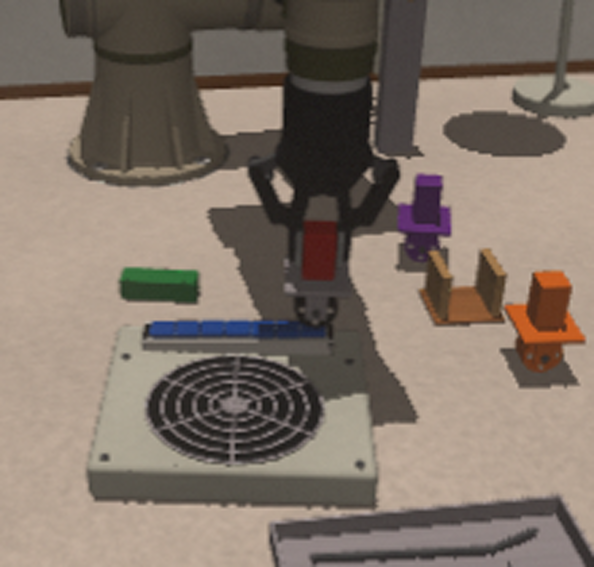

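The wheel at (315,310) in the crop sits just above section 7. Now feeling downward.

servo_tool([
  {"offset": [0.1,0,0],"yaw": 0},
  {"offset": [0.2,0,0],"yaw": 0},
  {"offset": [0.3,0,0],"yaw": 0},
  {"offset": [0.35,0,0],"yaw": 0},
  {"offset": [0.4,0,0],"yaw": 0},
  {"offset": [0.45,0,0],"yaw": 0},
  {"offset": [0.5,0,0],"yaw": 0},
  {"offset": [0.5,0,0],"yaw": 0},
])

```text
clock: 7.6
tcp_pos: [0.5694, 0.1208, 0.1202]
orientation: [0.704, 0.061, 0.704, -0.061]
wrist_force: [0.3, -0.0, -2.7]
finger_gap: 0.0292
```

servo_tool([
  {"offset": [0.03,0,0],"yaw": 0},
  {"offset": [0.06,0,0],"yaw": 0},
  {"offset": [0.09,0,0],"yaw": 0},
  {"offset": [0.12,0,0],"yaw": 0},
  {"offset": [0.15,0,0],"yaw": 0},
  {"offset": [0.18,0,0],"yaw": 0},
  {"offset": [0.2,0,0],"yaw": 0},
  {"offset": [0.2,0,0],"yaw": 0},
])

```text
clock: 8.4
tcp_pos: [0.5695, 0.1208, 0.1186]
orientation: [0.705, 0.061, 0.704, -0.061]
wrist_force: [0.4, -0.2, 0.5]
finger_gap: 0.0289
```

Run:
```python
from h import *
tool()
```

```text
t 8.4 tcp [0.5695 0.1208 0.1186] jaw 80.03 xax [ 3.e-04  1.e-04 -1.e+00] F [ 0.42 -0.17  0.47] gap 0.0289 q [ 0.07  0.38 -0.14  1.05  0.    0.25] M [-0.024  0.136  0.047]
```

servo_tool([
  {"offset": [0.02,0,0],"yaw": 0},
  {"offset": [0.04,0,0],"yaw": 0},
  {"offset": [0.06,0,0],"yaw": 0},
  {"offset": [0.08,0,0],"yaw": 0},
  {"offset": [0.1,0,0],"yaw": 0},
  {"offset": [0.12,0,0],"yaw": 0},
  {"offset": [0.14,0,0],"yaw": 0},
  {"offset": [0.15,0,0],"yaw": 0},
])

```text
clock: 9.2
tcp_pos: [0.5696, 0.1208, 0.1169]
orientation: [0.705, 0.062, 0.704, -0.061]
wrist_force: [-1.5, 0.4, 4.6]
finger_gap: 0.0284
```

servo_tool([
  {"offset": [0.02,0,0],"yaw": 0},
  {"offset": [0.04,0,0],"yaw": 0},
  {"offset": [0.06,0,0],"yaw": 0},
  {"offset": [0.08,0,0],"yaw": 0},
  {"offset": [0.1,0,0],"yaw": 0},
  {"offset": [0.1,0,0],"yaw": 0},
  {"offset": [0.1,0,0],"yaw": 0},
  {"offset": [0.1,0,0],"yaw": 0},
])

```text
clock: 10.0
tcp_pos: [0.5695, 0.1208, 0.1158]
orientation: [0.704, 0.062, 0.704, -0.061]
wrist_force: [-0.8, -0.2, 3.6]
finger_gap: 0.0288
```

servo_tool([
  {"offset": [0.02,0,0],"yaw": 0},
  {"offset": [0.04,0,0],"yaw": 0},
  {"offset": [0.06,0,0],"yaw": 0},
  {"offset": [0.08,0,0],"yaw": 0},
  {"offset": [0.1,0,0],"yaw": 0},
  {"offset": [0.1,0,0],"yaw": 0},
  {"offset": [0.1,0,0],"yaw": 0},
  {"offset": [0.1,0,0],"yaw": 0},
])

```text
clock: 10.8
tcp_pos: [0.5695, 0.1208, 0.1148]
orientation: [0.704, 0.061, 0.704, -0.061]
wrist_force: [0.5, 0.3, 3.6]
finger_gap: 0.0293
```

servo_tool([
  {"offset": [0.02,0,0],"yaw": 0},
  {"offset": [0.04,0,0],"yaw": 0},
  {"offset": [0.06,0,0],"yaw": 0},
  {"offset": [0.08,0,0],"yaw": 0},
  {"offset": [0.1,0,0],"yaw": 0},
  {"offset": [0.1,0,0],"yaw": 0},
  {"offset": [0.1,0,0],"yaw": 0},
  {"offset": [0.1,0,0],"yaw": 0},
])

```text
clock: 11.6
tcp_pos: [0.5695, 0.1208, 0.1143]
orientation: [0.705, 0.061, 0.704, -0.061]
wrist_force: [-0.8, 0.7, 7.5]
finger_gap: 0.0289
```

servo_tool([
  {"offset": [0.01,0,0],"yaw": 0},
  {"offset": [0.02,0,0],"yaw": 0},
  {"offset": [0.03,0,0],"yaw": 0},
  {"offset": [0.04,0,0],"yaw": 0},
  {"offset": [0.05,0,0],"yaw": 0},
  {"offset": [0.05,0,0],"yaw": 0},
  {"offset": [0.05,0,0],"yaw": 0},
  {"offset": [0.05,0,0],"yaw": 0},
])

```text
clock: 12.4
tcp_pos: [0.5696, 0.1208, 0.1143]
orientation: [0.705, 0.062, 0.704, -0.061]
wrist_force: [-1.9, 0.2, 9.3]
finger_gap: 0.0288
```

Run:
```python
from h import *
tool()
```

```text
t 12.4 tcp [0.5696 0.1208 0.1143] jaw 80.03 xax [ 1.e-03  1.e-04 -1.e+00] F [-1.89  0.2   9.26] gap 0.0288 q [ 0.07  0.39 -0.14  1.04 -0.    0.25] M [ 0.027  0.499 -0.004]
```

Section 7 is home: a hard stop at TCP z 0.1143. The arm's compliance is about 5 N/mm. Next I'll start rolling toward -y, following the slope.

servo_tool([
  {"offset": [0.05,-0.1,0],"yaw": 0},
  {"offset": [0.06,-0.3,0],"yaw": 0},
  {"offset": [0.07,-0.5,0],"yaw": 0},
  {"offset": [0.075,-0.7,0],"yaw": 0},
  {"offset": [0.08,-0.9,0],"yaw": 0},
  {"offset": [0.085,-1.1,0],"yaw": 0},
  {"offset": [0.09,-1.2,0],"yaw": 0},
  {"offset": [0.09,-1.2,0],"yaw": 0},
])

```text
clock: 13.2
tcp_pos: [0.5677, 0.1096, 0.114]
orientation: [0.705, 0.062, 0.704, -0.061]
wrist_force: [-2.3, 2.2, 13.1]
finger_gap: 0.0287
```

Run:
```python
from h import *
tool()
```

```text
t 13.2 tcp [0.5677 0.1096 0.114 ] jaw 80.05 xax [ 0.0018  0.0015 -1.    ] F [-2.28  2.17 13.1 ] gap 0.0287 q [ 0.05  0.38 -0.16  1.03  0.    0.22] M [ 0.525  0.686 -0.045]
```

servo_tool([
  {"offset": [0.005,-0.3,0],"yaw": 0},
  {"offset": [0.015,-0.6,0],"yaw": 0},
  {"offset": [0.02,-0.9,0],"yaw": 0},
  {"offset": [0.03,-1.2,0],"yaw": 0},
  {"offset": [0.04,-1.5,0],"yaw": 0},
  {"offset": [0.045,-1.8,0],"yaw": 0},
  {"offset": [0.055,-2.1,0],"yaw": 0},
  {"offset": [0.06,-2.4,0],"yaw": 0},
])

```text
clock: 14.0
tcp_pos: [0.5636, 0.0864, 0.1134]
orientation: [0.705, 0.062, 0.704, -0.06]
wrist_force: [-2.7, 2.0, 12.4]
finger_gap: 0.0291
```

Run:
```python
from h import *
tool()
```

```text
t 14.0 tcp [0.5636 0.0864 0.1134] jaw 80.08 xax [ 0.002   0.0024 -1.    ] F [-2.74  2.02 12.41] gap 0.0291 q [ 0.01  0.36 -0.18  1.03  0.    0.18] M [0.697 0.684 0.014]
```

servo_tool([
  {"offset": [0.007,-0.3,0],"yaw": 0},
  {"offset": [0.015,-0.6,0],"yaw": 0},
  {"offset": [0.022,-0.9,0],"yaw": 0},
  {"offset": [0.03,-1.2,0],"yaw": 0},
  {"offset": [0.04,-1.5,0],"yaw": 0},
  {"offset": [0.045,-1.8,0],"yaw": 0},
  {"offset": [0.055,-2.1,0],"yaw": 0},
  {"offset": [0.06,-2.4,0],"yaw": 0},
])

```text
clock: 14.8
tcp_pos: [0.5594, 0.0627, 0.1128]
orientation: [0.705, 0.062, 0.704, -0.06]
wrist_force: [-1.5, 2.9, 12.9]
finger_gap: 0.029
```

servo_tool([
  {"offset": [0.007,-0.3,0],"yaw": 0},
  {"offset": [0.015,-0.6,0],"yaw": 0},
  {"offset": [0.022,-0.9,0],"yaw": 0},
  {"offset": [0.03,-1.2,0],"yaw": 0},
  {"offset": [0.04,-1.5,0],"yaw": 0},
  {"offset": [0.045,-1.8,0],"yaw": 0},
  {"offset": [0.055,-2.1,0],"yaw": 0},
  {"offset": [0.06,-2.4,0],"yaw": 0},
])

```text
clock: 15.6
tcp_pos: [0.5552, 0.039, 0.1121]
orientation: [0.705, 0.062, 0.704, -0.06]
wrist_force: [-1.6, 2.5, 11.5]
finger_gap: 0.0289
```

Run:
```python
from h import *
tool()
```

```text
t 15.6 tcp [0.5552 0.039  0.1121] jaw 80.08 xax [ 0.0018  0.0021 -1.    ] F [-1.58  2.5  11.47] gap 0.0289 q [-0.08  0.34 -0.22  1.01  0.    0.1 ] M [ 0.713  0.658 -0.011]
```

servo_tool([
  {"offset": [0.01,-0.3,0],"yaw": 0},
  {"offset": [0.02,-0.6,0],"yaw": 0},
  {"offset": [0.03,-0.9,0],"yaw": 0},
  {"offset": [0.04,-1.2,0],"yaw": 0},
  {"offset": [0.045,-1.5,0],"yaw": 0},
  {"offset": [0.055,-1.8,0],"yaw": 0},
  {"offset": [0.06,-2.1,0],"yaw": 0},
  {"offset": [0.07,-2.4,0],"yaw": 0},
])

```text
clock: 16.4
tcp_pos: [0.5511, 0.0153, 0.1113]
orientation: [0.705, 0.062, 0.704, -0.06]
wrist_force: [-2.7, 1.9, 13.0]
finger_gap: 0.0289
```

servo_tool([
  {"offset": [0.007,-0.3,0],"yaw": 0},
  {"offset": [0.015,-0.6,0],"yaw": 0},
  {"offset": [0.022,-0.9,0],"yaw": 0},
  {"offset": [0.03,-1.2,0],"yaw": 0},
  {"offset": [0.04,-1.5,0],"yaw": 0},
  {"offset": [0.045,-1.8,0],"yaw": 0},
  {"offset": [0.055,-2.1,0],"yaw": 0},
  {"offset": [0.06,-2.4,0],"yaw": 0},
])

```text
clock: 17.2
tcp_pos: [0.5468, -0.0085, 0.1106]
orientation: [0.705, 0.062, 0.704, -0.061]
wrist_force: [-1.4, 2.0, 11.3]
finger_gap: 0.0286
```

Run:
```python
from h import *
tool()
```

```text
t 17.2 tcp [ 0.5468 -0.0085  0.1106] jaw 80.07 xax [ 0.0014  0.0017 -1.    ] F [-1.43  1.96 11.26] gap 0.0286 q [-0.16  0.32 -0.24  1.    0.    0.01] M [0.652 0.637 0.015]
```

servo_tool([
  {"offset": [0.015,-0.3,0],"yaw": 0},
  {"offset": [0.03,-0.6,0],"yaw": 0},
  {"offset": [0.04,-0.9,0],"yaw": 0},
  {"offset": [0.045,-1.2,0],"yaw": 0},
  {"offset": [0.055,-1.5,0],"yaw": 0},
  {"offset": [0.06,-1.8,0],"yaw": 0},
  {"offset": [0.065,-1.9,0],"yaw": 0},
  {"offset": [0.065,-1.9,0],"yaw": 0},
])

```text
clock: 18.0
tcp_pos: [0.5433, -0.0283, 0.1099]
orientation: [0.705, 0.061, 0.704, -0.062]
wrist_force: [-2.7, 0.1, 13.0]
finger_gap: 0.0289
```

Run:
```python
from h import *
tool()
```

```text
t 18.0 tcp [ 0.5433 -0.0283  0.1099] jaw 80.01 xax [ 7.e-04 -6.e-04 -1.e+00] F [-2.69  0.14 13.04] gap 0.0289 q [-0.2   0.32 -0.25  1.   -0.   -0.03] M [0.083 0.817 0.012]
```

The heights fall in one line, with a slope of about 0.029. Making a return pass.

servo_tool([
  {"offset": [-0.01,0.3,0],"yaw": 0},
  {"offset": [-0.02,0.7,0],"yaw": 0},
  {"offset": [-0.03,1.1,0],"yaw": 0},
  {"offset": [-0.045,1.5,0],"yaw": 0},
  {"offset": [-0.055,1.9,0],"yaw": 0},
  {"offset": [-0.065,2.3,0],"yaw": 0},
  {"offset": [-0.08,2.7,0],"yaw": 0},
  {"offset": [-0.085,3.0,0],"yaw": 0},
])

```text
clock: 18.8
tcp_pos: [0.5487, 0.0012, 0.1109]
orientation: [0.705, 0.061, 0.704, -0.062]
wrist_force: [-3.2, -1.1, 13.7]
finger_gap: 0.0293
```

servo_tool([
  {"offset": [-0.01,0.4,0],"yaw": 0},
  {"offset": [-0.025,0.8,0],"yaw": 0},
  {"offset": [-0.035,1.2,0],"yaw": 0},
  {"offset": [-0.045,1.6,0],"yaw": 0},
  {"offset": [-0.06,2.0,0],"yaw": 0},
  {"offset": [-0.07,2.4,0],"yaw": 0},
  {"offset": [-0.08,2.7,0],"yaw": 0},
  {"offset": [-0.085,3.0,0],"yaw": 0},
])

```text
clock: 19.6
tcp_pos: [0.5542, 0.0308, 0.1118]
orientation: [0.705, 0.061, 0.704, -0.062]
wrist_force: [-1.5, -0.9, 11.4]
finger_gap: 0.0291
```

Run:
```python
from h import *
tool()
```

```text
t 19.6 tcp [0.5542 0.0308 0.1118] jaw 80.02 xax [ 0.0018 -0.0012 -1.    ] F [-1.53 -0.93 11.42] gap 0.0291 q [-0.09  0.34 -0.22  1.01 -0.    0.09] M [-0.268  0.567 -0.036]
```

servo_tool([
  {"offset": [-0.01,0.4,0],"yaw": 0},
  {"offset": [-0.02,0.8,0],"yaw": 0},
  {"offset": [-0.03,1.2,0],"yaw": 0},
  {"offset": [-0.04,1.6,0],"yaw": 0},
  {"offset": [-0.05,2.0,0],"yaw": 0},
  {"offset": [-0.06,2.4,0],"yaw": 0},
  {"offset": [-0.07,2.7,0],"yaw": 0},
  {"offset": [-0.08,3.0,0],"yaw": 0},
])

```text
clock: 20.4
tcp_pos: [0.5597, 0.0604, 0.1126]
orientation: [0.705, 0.061, 0.704, -0.062]
wrist_force: [-0.8, -1.7, 11.5]
finger_gap: 0.0293
```

servo_tool([
  {"offset": [-0.01,0.4,0],"yaw": 0},
  {"offset": [-0.02,0.8,0],"yaw": 0},
  {"offset": [-0.03,1.2,0],"yaw": 0},
  {"offset": [-0.04,1.6,0],"yaw": 0},
  {"offset": [-0.055,2.0,0],"yaw": 0},
  {"offset": [-0.065,2.4,0],"yaw": 0},
  {"offset": [-0.07,2.7,0],"yaw": 0},
  {"offset": [-0.08,3.0,0],"yaw": 0},
])

```text
clock: 21.2
tcp_pos: [0.5652, 0.0899, 0.1135]
orientation: [0.705, 0.061, 0.703, -0.062]
wrist_force: [-0.3, -1.4, 11.1]
finger_gap: 0.029
```

Run:
```python
from h import *
tool()
```

```text
t 21.2 tcp [0.5652 0.0899 0.1135] jaw 80.02 xax [ 3.e-03 -9.e-04 -1.e+00] F [-0.29 -1.36 11.11] gap 0.029 q [ 0.02  0.37 -0.17  1.03 -0.    0.19] M [-0.242  0.232  0.035]
```

servo_tool([
  {"offset": [-0.005,0.4,0],"yaw": 0},
  {"offset": [-0.01,0.8,0],"yaw": 0},
  {"offset": [-0.02,1.2,0],"yaw": 0},
  {"offset": [-0.03,1.6,0],"yaw": 0},
  {"offset": [-0.045,2.1,0],"yaw": 0},
  {"offset": [-0.06,2.6,0],"yaw": 0},
  {"offset": [-0.075,3.1,0],"yaw": 0},
  {"offset": [-0.075,3.1,0],"yaw": 0},
])

```text
clock: 22.0
tcp_pos: [0.571, 0.1211, 0.1142]
orientation: [0.706, 0.061, 0.703, -0.061]
wrist_force: [-0.5, 0.3, 9.3]
finger_gap: 0.029
```

Run:
```python
from h import *
tool()
```

```text
t 22.0 tcp [0.571  0.1211 0.1142] jaw 80.05 xax [ 3.7e-03  1.0e-04 -1.0e+00] F [-0.47  0.28  9.34] gap 0.029 q [ 0.07  0.39 -0.14  1.04 -0.    0.25] M [ 0.14  -0.007 -0.01 ]
```

servo_tool([
  {"offset": [0.02,0,0],"yaw": 0},
  {"offset": [0.04,0,0],"yaw": 0},
  {"offset": [0.05,0,0],"yaw": 0},
  {"offset": [0.05,-0.2,0],"yaw": 0},
  {"offset": [0.055,-0.4,0],"yaw": 0},
  {"offset": [0.06,-0.6,0],"yaw": 0},
  {"offset": [0.06,-0.6,0],"yaw": 0},
  {"offset": [0.06,-0.6,0],"yaw": 0},
])

```text
clock: 22.8
tcp_pos: [0.5698, 0.1147, 0.114]
orientation: [0.706, 0.062, 0.703, -0.061]
wrist_force: [-0.9, -0.1, 11.2]
finger_gap: 0.0287
```

servo_tool([
  {"offset": [-0.1,0,0],"yaw": 0},
  {"offset": [-0.3,0,0],"yaw": 0},
  {"offset": [-1,0,0],"yaw": 0},
  {"offset": [-2.5,0,0],"yaw": 0},
  {"offset": [-4,0,0],"yaw": 0},
  {"offset": [-5.5,0,0],"yaw": 0},
  {"offset": [-6,0,0],"yaw": 0},
  {"offset": [-6,0,0],"yaw": 0},
])

```text
clock: 23.6
tcp_pos: [0.5684, 0.1149, 0.1723]
orientation: [0.705, 0.061, 0.704, -0.061]
wrist_force: [0.1, -0.4, -2.3]
finger_gap: 0.0291
```

Run:
```python
from h import *
tool([.4693,.3068,.172],-.37)
shot('scene','s6')
im=cv2.imread('pics/s6.png');cv2.imwrite('pics/c7.png',cv2.resize(im[190:290,220:360],None,fx=5,fy=5,interpolation=cv2.INTER_CUBIC))
```

```text
t 23.6 tcp [0.5684 0.1149 0.1723] jaw 80.03 xax [ 2.e-04  0.e+00 -1.e+00] F [ 0.13 -0.41 -2.29] gap 0.0291 q [ 0.06  0.35 -0.05  1.17  0.    0.23] M [-0.018  0.019  0.014]
 offset cm [  0.03  17.19 -13.09]
 yaw 80.4
```

View pics/c7.png

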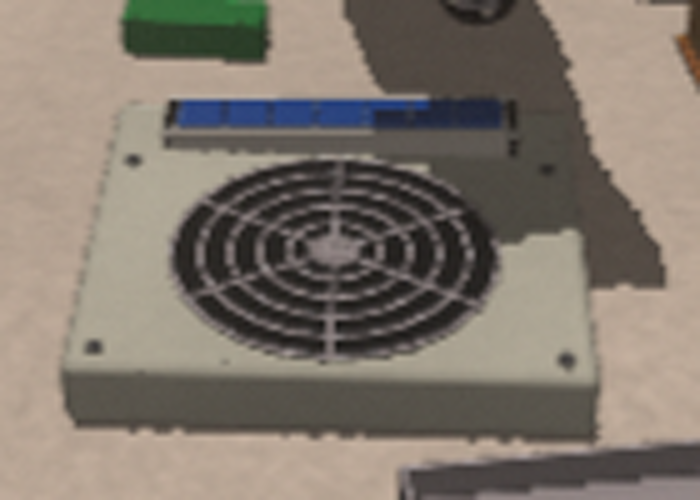

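The strip's top edge, (175,115) to (500,115) in the crop, is now straight and even. Returning to the stand.

servo_tool([
  {"offset": [-1.5,1.5,-1.5],"yaw": 8},
  {"offset": [-3,4,-4],"yaw": 16},
  {"offset": [-3,6.5,-6.5],"yaw": 24},
  {"offset": [-3,9,-9],"yaw": 32},
  {"offset": [-3,11.5,-11],"yaw": 40},
  {"offset": [-3,14,-12.5],"yaw": 48},
  {"offset": [-3,16,-13.1],"yaw": 56},
  {"offset": [-3,17.2,-13.1],"yaw": 64},
])

```text
clock: 24.45
tcp_pos: [0.4674, 0.3083, 0.2008]
orientation: [0.564, 0.426, 0.565, -0.427]
wrist_force: [0.4, -1.3, -2.7]
finger_gap: 0.0288
```

servo_tool([
  {"offset": [0,0,0],"yaw": 8},
  {"offset": [0,0,0],"yaw": 16},
  {"offset": [0,0,0],"yaw": 16.4},
  {"offset": [0,0,0],"yaw": 16.4},
  {"offset": [0,0,0],"yaw": 16.4},
  {"offset": [0,0,0],"yaw": 16.4},
  {"offset": [0,0,0],"yaw": 16.4},
  {"offset": [0,0,0],"yaw": 16.4},
])

```text
clock: 25.25
tcp_pos: [0.4692, 0.3068, 0.2021]
orientation: [0.498, 0.502, 0.498, -0.501]
wrist_force: [-0.4, -0.0, -2.9]
finger_gap: 0.0293
```

Run:
```python
from h import *
tool([.4693,.3068,.172],-.37)
shot('wrist','w7')
a=load('w7');b=load('w2')
for n,(m,im,d) in (('w7',a),('w2',b)):
    h=cv2.cvtColor(im,cv2.COLOR_RGB2HSV);k=cv2.inRange(h,np.array([0,150,40]),np.array([8,255,255]));ys,xs=np.nonzero(k);print(n,xs.min(),xs.max(),ys.min(),ys.max(),len(xs))
```

```text
t 25.25 tcp [0.4692 0.3068 0.2021] jaw -0.35 xax [ 1.e-04  1.e-04 -1.e+00] F [-0.43 -0.05 -2.92] gap 0.0293 q [ 0.44  0.29 -0.05  1.22  0.    2.01] M [ 0.005 -0.033  0.014]
 offset cm [3.01 0.01 0.  ]
 yaw 0.02
w7 237 316 235 342 7439
w2 237 479 231 342 7467
```

View pics/w7.png

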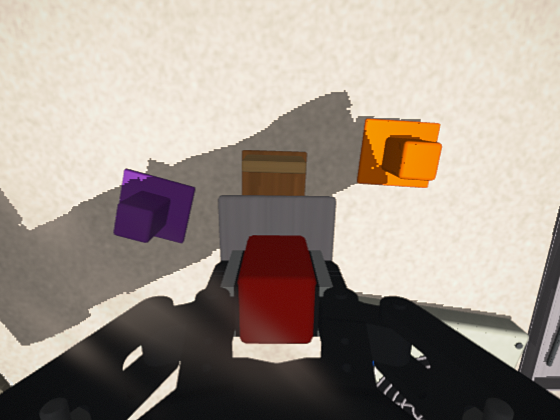

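The roller sits in the hand exactly as before, with the grip at (278,290) and the plate edge at row 197. Lowering it into the stand.

servo_tool([
  {"offset": [2,0,0],"yaw": 0},
  {"offset": [4.5,0,0],"yaw": 0},
  {"offset": [7,0,0],"yaw": 0},
  {"offset": [9,0,0],"yaw": 0},
  {"offset": [11,0,0],"yaw": 0},
  {"offset": [12,0,0],"yaw": 0},
  {"offset": [12.6,0,0],"yaw": 0},
  {"offset": [12.6,0,0],"yaw": 0},
])

```text
clock: 26.1
tcp_pos: [0.469, 0.3068, 0.0758]
orientation: [-0.498, -0.501, -0.499, 0.502]
wrist_force: [-0.0, 0.3, -3.6]
finger_gap: 0.0288
```

Run:
```python
from h import *
tool([.4693,.3068,.0715],-.37)
```

```text
t 26.1 tcp [0.469  0.3068 0.0758] jaw -0.37 xax [-6.e-04 -2.e-04 -1.e+00] F [-0.02  0.28 -3.61] gap 0.0288 q [ 0.44  0.38 -0.26  0.94  0.    2.01] M [-0.016  0.033  0.029]
 offset cm [0.43 0.03 0.  ]
 yaw 0.0
```

servo_tool([
  {"offset": [0.1,0.02,0],"yaw": 0},
  {"offset": [0.2,0.03,0],"yaw": 0},
  {"offset": [0.3,0.03,0],"yaw": 0},
  {"offset": [0.35,0.03,0],"yaw": 0},
  {"offset": [0.4,0.03,0],"yaw": 0},
  {"offset": [0.45,0.03,0],"yaw": 0},
  {"offset": [0.45,0.03,0],"yaw": 0},
  {"offset": [0.45,0.03,0],"yaw": 0},
])

```text
clock: 26.9
tcp_pos: [0.4694, 0.307, 0.0716]
orientation: [0.498, 0.502, 0.498, -0.502]
wrist_force: [0.4, -0.6, -2.1]
finger_gap: 0.0284
```

Run:
```python
from h import *
tool([.4693,.3068,.0715],-.37)
```

```text
t 26.9 tcp [0.4694 0.307  0.0716] jaw -0.37 xax [ 0.e+00  1.e-04 -1.e+00] F [ 0.39 -0.56 -2.06] gap 0.0284 q [ 0.44  0.38 -0.26  0.93  0.    2.01] M [ 0.016 -0.025 -0.026]
 offset cm [ 0.01 -0.01  0.02]
 yaw 0.0
```

servo_tool([
  {"offset": [0.02,0,0],"yaw": 0},
  {"offset": [0.04,0,0],"yaw": 0},
  {"offset": [0.05,0,0],"yaw": 0},
  {"offset": [0.05,0,0],"yaw": 0},
  {"offset": [0.05,0,0],"yaw": 0},
  {"offset": [0.05,0,0],"yaw": 0},
  {"offset": [0.05,0,0],"yaw": 0},
  {"offset": [0.05,0,0],"yaw": 0},
])

```text
clock: 27.7
tcp_pos: [0.4694, 0.3069, 0.0715]
orientation: [0.498, 0.502, 0.498, -0.502]
wrist_force: [-2.2, -0.9, 5.4]
finger_gap: 0.029
```

servo_tool([
  {"offset": [0,0,0],"yaw": 0},
  {"offset": [0,0,0],"yaw": 0},
  {"offset": [0,0,0],"yaw": 0},
  {"offset": [0,0,0],"yaw": 0},
  {"offset": [0,0,0],"yaw": 0},
  {"offset": [0,0,0],"yaw": 0},
  {"offset": [0,0,0],"yaw": 0},
  {"offset": [0,0,0],"yaw": 0},
], claw=0.65)

```text
clock: 28.5
tcp_pos: [0.4695, 0.3069, 0.0712]
orientation: [0.498, 0.502, 0.498, -0.502]
wrist_force: [-0.2, 0.2, 0.4]
finger_gap: 0.0556
```

servo_tool([
  {"offset": [-0.5,0,0],"yaw": 0},
  {"offset": [-1.5,0,0],"yaw": 0},
  {"offset": [-3.5,0,0],"yaw": 0},
  {"offset": [-6,0,0],"yaw": 0},
  {"offset": [-8.5,0,0],"yaw": 0},
  {"offset": [-11,0,0],"yaw": 0},
  {"offset": [-13,0,0],"yaw": 0},
  {"offset": [-13,0,0],"yaw": 0},
])

```text
clock: 29.3
tcp_pos: [0.4713, 0.3078, 0.2054]
orientation: [0.499, 0.504, 0.498, -0.499]
wrist_force: [-0.3, 0.6, -0.5]
finger_gap: 0.0555
```

Run:
```python
from h import *
tool()
shot('wrist','w8'); shot('scene','s8'); shot('top','t8')
im=cv2.imread('pics/s8.png');cv2.imwrite('pics/c8.png',cv2.resize(im[140:290,120:430],None,fx=2.5,fy=2.5,interpolation=cv2.INTER_CUBIC))
```

```text
t 29.3 tcp [0.4713 0.3078 0.2054] jaw -0.37 xax [ 0.0064  0.0031 -1.    ] F [-0.26  0.64 -0.46] gap 0.0555 q [ 0.44  0.29 -0.05  1.22  0.    2.01] M [ 0.011 -0.013 -0.026]
```

View pics/w8.png

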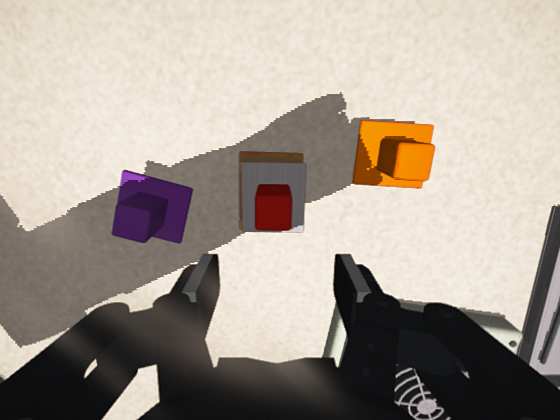

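View pics/c8.png

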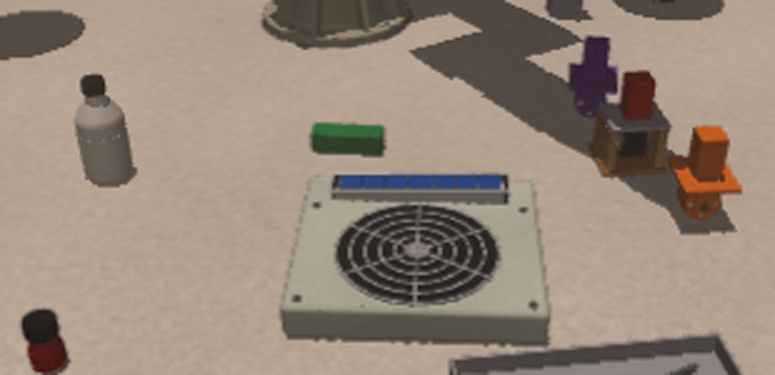

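View pics/t8.png

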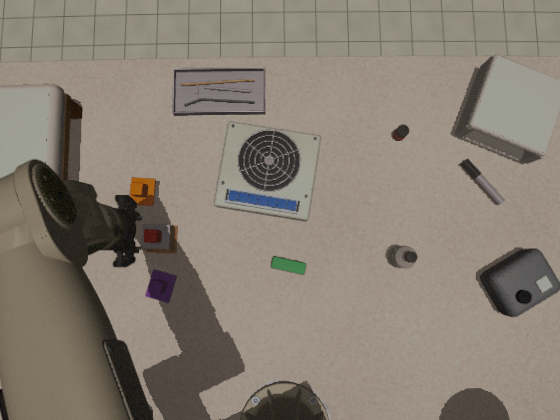

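Run:
```python
from h import *
for f in ('top0','t8','scene0','s8'):
    m,im,d=load(f); h=cv2.cvtColor(im,cv2.COLOR_RGB2HSV)
    k=cv2.inRange(h,np.array([100,100,30]),np.array([125,255,255])); ys,xs=np.nonzero(k); P=pts(m,np.c_[xs,ys],d[ys,xs])
    q=P[:,:2]-[.5563,.0478]; s=q@[.1702,.9854]; c=q@[.9854,-.1702]; g=(abs(c)<.013)
    print(f,[(round(1000*float(np.median(P[g&(abs(s-(-.072+.024*i))<.010),2])),1),int((g&(abs(s-(-.072+.024*i))<.010)).sum())) for i in range(7)])
```

```text
top0 [(52.7, 71), (53.8, 73), (54.7, 73), (54.9, 73), (55.3, 77), (55.7, 73), (57.8, 74)]
t8 [(49.0, 71), (50.2, 75), (50.2, 74), (51.3, 71), (52.1, 75), (52.6, 73), (53.1, 72)]
scene0 [(50.4, 36), (51.6, 35), (52.6, 33), (53.2, 37), (53.4, 36), (53.8, 39), (55.6, 35)]
s8 [(47.3, 34), (48.2, 34), (48.5, 36), (49.5, 39), (50.2, 35), (50.7, 38), (51.6, 38)]
```

```bash
python3 -c "
from h import *
print(env.hand_in())"
```

```text
the job is handed in; nothing more can be done
None
```

I took the red roller from its stand, rolled the blue strip home, stood the roller back in the stand, and handed the job in at about 29 s.

**Pressing:** I pressed section 7 home first, then rolled down to section 1 and back. Readings at the ends of the rolling moves were about 12–16.5 N above the held weight, mostly 14–16 N. Force between those readings was not logged, so I can't rule out short peaks, but nothing pointed to one.

**Strip:** The wheel heights along the strip fall on one straight line with a slope of about 0.029. Depth readings before and after show each section dropped about 3–4.7 mm in the top view, and the tops now lie in one plane to within about 0.5 mm, which is about the noise in those readings.

**Roller:** The roller stands upright, within about 1 mm of where it was. The gripper was open and clear above it, touching nothing.

**Other objects:** The bottle, buffer block, polish pot and the two look-alikes appear unmoved in the last pictures. No check failed or disagreed.

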